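Put the lens case away in the drawer

ROBOT

A 6-joint arm with a two-finger parallel gripper is mounted at the origin on the work surface. World frame = base frame: x ahead of the robot, y to its left, z up, the work surface at z = 0. Lengths are in m, angles in rad, forces in N, time in s.
With the tool pointing down it reaches from about 0.4 to 0.925 m from the base axis. Payload 12.5 kg.
Tool frame: the origin (TCP) lies on the centre line of the jaws, within the pads' length; the fingertips stand 17 mm ahead of it and the grasp point (between the pads) lies 2 mm behind it; z points along the fingers, y is the line along which they close (so a half turn about z gives the same grasp; the last joint's range is limited). The gripper opens to 95 mm and grips with 3 to 60 N. Pads are 20 mm wide; open, the fingers measure 119 mm over their backs; the gripper's body (75 mm by 180 mm) begins 59 mm behind the grasp point.
Start: joints at [1.1, 0.491, 1.559, -0, 1.092, -0.106], TCP at [0.223, 0.584, 0.204] pointing down, gripper open.
Joint ranges: [-3.1, 3.1], [-0.84, 2.19], [0.05, 2.79], [-1.13, 4.28], [0.06, 2.93], [-2.69, 2.69]. Speed limits (rad/s): [2.22, 2.22, 2.79, 3.14, 3.14, 3.14].

INTERFACE

Orientations are given as a unit quaternion [w, x, y, z].
In Python, from bench import monitor, cams, r gives the robot as it stands.
- The arm moves only by the shell command python3 -m jog 'ROWS' [OPENING] [FORCE]. ROWS is JSON, a list that holds one entry, the list of rows, each a list of 6 numbers: the shift along the tool's x, y, z as a fraction of full scale, then the turn, a rotation vector about the tool's x, y, z as a fraction of full scale. In form: [[[dx, dy, dz, wx, wy, wz], ...]]. A call has 1 to 10 rows; each row shifts and turns the commanded pose from where the row before left it, along the tool's axes as they then stand; what a row does not reach is not made up. Full scale, the value 1, is 20 mm for a shift and 0.08 rad for a turn. A row lasts 1/8 s, in which the tool goes at most 62.5 mm and 10.7 degrees, less where a joint would pass 70% of its speed; a pose out of reach is approached as far as the arm can. A call with a number of a shift or a turn outside -1 to 1 is refused whole. A call with a gripper value outside its range is refused whole. OPENING is the closure, from 0 (fully open) to 1 (shut), set as the call begins (- or left out, the last holds). The fingers move at their own pace and stop on an object; FORCE is the grip in N (left out, the last holds). Time passes only in rows, so rows that do not move let the fingers close. It gives the time, the measured TCP pose, the force, the opening and the grip force at its end, in the units of the state.
- monitor.get_obs(): the state, without advancing time (a new reading comes with each control period).
- cams.snapshot(name): name is "scene" or "top" or "wrist"; returns a dict with "frame" (480x640x3 uint8, red, green, blue), "range_z" (480x640 float32, m along the optical axis (not along the pixel's ray), 0 where there is no reading), "camera_matrix" (3x3 intrinsics, pixels), "eye" and "orientation" of the camera in the world. Camera axes: x right, y down, z forward; pixel columns grow to the right and rows downward; lengths in m; the calibration is good to about 2 mm. A picture is of the moment at which its call begins.
- r.hand_in(): hands the job in; it is judged then, once.
The state is a dict: "t": time; "qpos": joint angles; "dq": joint speeds; "tau": joint torques, N m; "tool_pos": TCP position; "eef_rot": TCP orientation; "contact_force": force on the tool from outside, world axes, zero at the start; "ft_torque": the same for the moment, N m; "grip_width": finger opening in m; "gripper_force": force on a finger pad.
Only numpy, scipy, OpenCV 4.12 (cv2) and the standard library are available. Lean on these libraries where they do the work, as an engineer would, in place of code of your own. Each camera call takes 0.05 s, during which the arm holds its last target. There are 200 camera calls.

TASK

Take the black lens case out of its wooden cradle, lay it down flat on the cork mat and let go, then pick it up again and put it flat into the open drawer without dropping it. Let go of it there, and slide the drawer fully shut. Leave the other loose things on the bench where they are.

Things in the scene. Friction and masses are not known exactly. Their poses are not given: they have to be found in the camera images.
- case: black hard plastic lens case, a plain oblong block with a thin grey seam and two steel latches, 120 x 32 x 64 mm (x length, y thickness, z width), 0.25 kg. It starts on its long narrow side in the cradle's groove, z up. Origin at its centre. Lying flat, its y axis is vertical (either broad face up) and its centre 16 mm above what it lies on
- cradle: fixed light wood cradle 130 x 70 x 26 mm with an open-topped groove along its x, 36 mm wide and 20 mm deep, the groove's floor 6 mm above the bench. Origin at the centre of its underside. The case stands in the groove and its top 44 mm stick out. A fixed black vise, 126 mm high with the housing it holds, stands beyond it, its lever bar some 150 mm or more from the cradle's centre
- mat: fixed thin brown cork work mat 160 (x) x 170 (y) x 3 mm, bare, on the bench between the cradle and the drawer cabinet. Origin at the centre of its underside
- cabinet_drawer0 (a joint): opening in m of the upper of two drawers in a fixed grey cabinet 280 deep x 220 wide x 134 mm high (the lower one stays shut): 0 fully shut, grows as it slides out to the cabinet's -x, 0.198 fully out; light friction, no spring. Only 45 mm between this drawer's floor and the cabinet's top panel, so the case passes only lying flat
- drawer_front (a point): on the upper drawer's inner floor, middle of its front inner wall; moves with the drawer, axes as the cabinet's, 77 mm above the bench. The tray reaches from here 235 mm to x and 89 mm either way in y; walls 6 mm thick, 35 mm high; front panel's top 43 mm above the floor, its outer face at x = -21 mm. Opened by q, it is open above from x = 0 to q - 6 mm; the rest is under the cabinet
- cabinet_drawer0_handle (a point): middle of the upper drawer's horizontal steel bar handle, 110 mm long along the cabinet's y, about 10 mm thick, its axis 35 mm in front of the front panel and 98 mm above the bench; moves with the drawer
- eyepiece: blue anodised eyepiece standing up, 42 mm diameter, 60 mm high. Leave alone. Origin at the centre of its underside
- knob: silver focusing knob, 56 mm diameter, 40 mm high. Leave alone. Origin at the centre of its underside
- pad0: white ceramic lens pad, disc 70 mm diameter, 12 mm high. Leave alone. Origin at the centre of its underside
- pad1: white ceramic lens pad, disc 70 mm diameter, 12 mm high. Leave alone. Origin at the centre of its underside
- cup: grey plastic parts cup, 76 mm diameter, 80 mm high. Leave alone. Origin at the centre of its underside
- driver: screwdriver 180 mm long lying along its x. Leave alone. Origin under its middle
There are look-alikes about, which are no part of the job. There is more than one size of the case; the job needs the largest.

How it is judged:
On the way, in this order (a step that is already met when the one before it is completed fails the run):
1. the case lies flat on the cork mat, let go ((angle between case's own y axis and vertical below 0.12 rad or angle between case's own y axis and vertical above 3.0216 rad) and x of case in the frame of mat between -0.08 and 0.08 m and y of case in the frame of mat between -0.085 and 0.085 m and z of case in the frame of mat between 0.012 and 0.026 m and contact force between the fingers and case below 0.1 N and linear speed of case below 0.03 m/s), for 0.2 s.
2. the case lies flat in the drawer, let go, while the drawer is still open ((angle between case's own y axis and vertical below 0.12 rad or angle between case's own y axis and vertical above 3.0216 rad) and x of case in the frame of drawer_front between 0 and 0.235 m and y of case in the frame of drawer_front between -0.085 and 0.085 m and z of case in the frame of drawer_front between 0.01 and 0.023 m and contact force between the fingers and case below 0.1 N and linear speed of case below 0.03 m/s and value of joint cabinet_drawer0 above 0.1 m), for 0.2 s.
At the end, for the whole second after the job is handed in: The upper drawer is shut to within 6 mm, and the case lies flat (within 0.12 rad) and at rest on its floor, released; either broad face may be up (value of joint cabinet_drawer0 below 0.006 m and (angle between case's own y axis and vertical below 0.12 rad or angle between case's own y axis and vertical above 3.0216 rad) and x of case in the frame of drawer_front between 0 and 0.235 m and y of case in the frame of drawer_front between -0.085 and 0.085 m and z of case in the frame of drawer_front between 0.01 and 0.023 m and contact force between the fingers and case below 0.1 N and linear speed of case below 0.03 m/s and velocity of joint cabinet_drawer0 below 0.01 m/s); the robot touches nothing.
It fails at once if the case is dropped (falls faster than 0.75 m/s with no finger on it) (linear speed of case above 0.75 m/s and contact force between the fingers and case below 0.1 N).
It fails at once if one of the other loose things (eyepiece, knob, pads, cup, screwdriver) is moved more than 40 mm (distance of any of eyepiece, knob, pad0, pad1, cup, driver from where it was at the start of the episode above 0.04 m).
It also fails if it takes over 72 s, if anything falls off the work surface, if the arm or the gripper's body presses on something with over 40 N, if the wrist force passes 120 N, or if a joint passes its speed limit or range.

## Working session

There is one attempt and no reset: what is moved stays moved. The work goes in short steps, Python scripts to look and compute and a shell command to move; the robot and the scene stay as the last step left them, time stands still between calls to the robot, and variables do not carry over. Pictures are saved under pics/ and viewed, at most 14 in all, crops included, and the job is handed in when it is done.

```bash
ls; mkdir -p pics; cat > h.py <<'E'
import numpy as np,cv2
from bench import monitor,cams,r
from scipy.spatial.transform import Rotation as R
def rot(o):
    o=np.array(o); return o if o.shape==(3,3) else R.from_quat(o,scalar_first=True).as_matrix()
def snap(n,save=None):
    s=cams.snapshot(n)
    if save: cv2.imwrite('pics/'+save,s['frame'][:,:,::-1])
    return s
def pts(s):
    K=s['camera_matrix'];v,u=np.mgrid[:480,:640];z=s['range_z']
    p=np.stack([(u-K[0,2])/K[0,0]*z,(v-K[1,2])/K[1,1]*z,z],-1)
    return p@rot(s['orientation']).T+np.array(s['eye'])
E
python3 - <<'E'
from h import *
o=monitor.get_obs();print(o['t'],o['tool_pos'],o['eef_rot'],o['grip_width'])
for n in('top','scene'):
    s=snap(n,n+'0.png');print(n,s['eye'],s['orientation'],s['camera_matrix'][0,0]);np.save(n+'0.npy',pts(s))
E
```

```text
pics
0.0 [0.222834   0.58364845 0.20304619] [-1.60987545e-04  1.81378229e-01  9.83413249e-01 -5.42542128e-04] 0.09487769443430799
top [ 0.44373537 -0.01882115  1.16526517] [-0.03715224  0.71478734 -0.69763316  0.03172931] 488.89487573190166
scene [ 1.45868586 -0.37548289  0.99526209] [-0.33236231  0.76510988  0.50437676 -0.22303866] 624.8494008262152
```

View pics/top0.png

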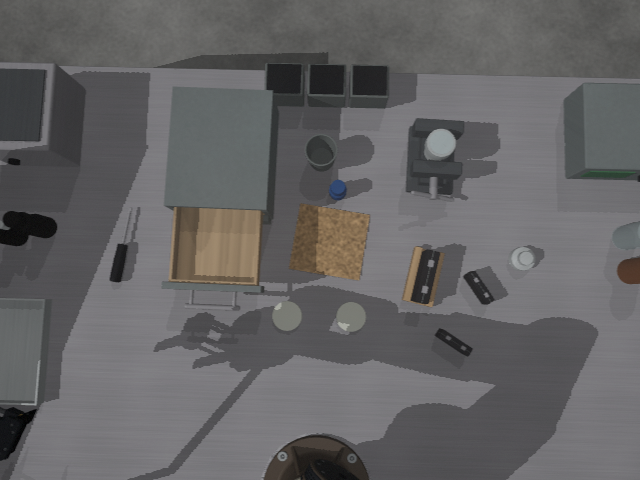

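View pics/scene0.png

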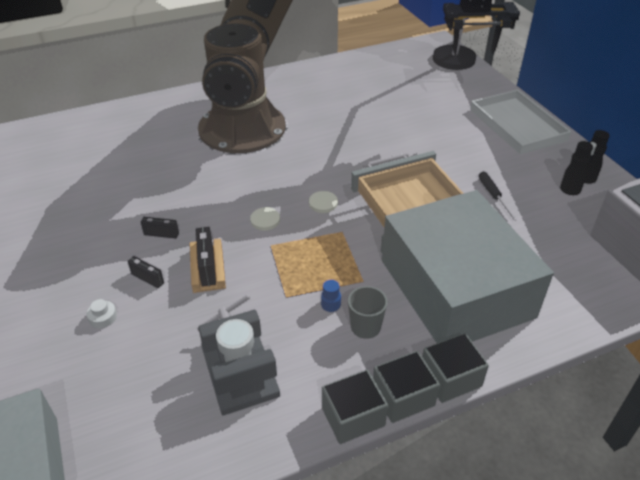

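The top view shows three black cases: (425,276) in the wooden cradle, and (479,287) and (453,342) loose on the bench. The one in the cradle fits because it is the longest and stands in the groove. The mat is at (330,242) and the drawer is open at (217,245), with its handle at (213,300). The pads are at (287,317) and (351,317), the eyepiece at (338,189), the cup at (320,150) and the screwdriver at (122,245). Next I'll measure these and confirm with a crop.

```bash
python3 - <<'E'
from h import *
P=np.load('top0.npy');im=cv2.imread('pics/top0.png');hsv=cv2.cvtColor(im,cv2.COLOR_BGR2HSV)
def rep(n,m,roi):
    u0,v0,u1,v1=roi;k=np.zeros(m.shape,bool);k[v0:v1,u0:u1]=1
    k&=m;p=P[k];
    if len(p)<10: print(n,len(p));return
    (c,sz,a)=cv2.minAreaRect((p[:,:2]*1000).astype(np.float32));b=cv2.boxPoints((c,sz,a))
    e=max([b[1]-b[0],b[2]-b[1]],key=np.linalg.norm)
    print(n,len(p),'c',np.round(c,1),'size',np.round(sz,1),'long-ang %.3f'%np.arctan2(e[1],e[0]),'z %s'%np.round(np.percentile(p[:,2],[5,50,95])*1000,1))
Z=P[...,2]
rep('case top',(Z>.06)&(Z<.08),(400,235,450,312))
rep('cradle',(Z>.018)&(Z<.032),(395,235,450,312))
rep('s1',(Z>.012)&(Z<.09),(460,265,500,310))
rep('s2',(Z>.012)&(Z<.09),(430,322,480,362))
rep('mat',(hsv[...,1]>70)&(abs(Z-.003)<.01),(280,200,375,285))
rep('cabtop',(Z>.125)&(Z<.145),(150,80,285,230))
rep('frontpanel',(Z>.105)&(Z<.13),(150,270,270,296))
rep('drawer floor',(Z>.068)&(Z<.085),(165,205,265,283))
rep('handle',(Z>.085)&(Z<.108),(175,292,250,312))
rep('eyep',(Z>.045)&(Z<.07),(325,175,352,205))
rep('cup',(Z>.07)&(Z<.09),(300,130,342,175))
rep('pad0',(Z>.006)&(Z<.018),(265,298,305,335))
rep('pad1',(Z>.006)&(Z<.018),(330,298,372,335))
rep('vise',(Z>.03)&(Z<.2),(400,110,475,215))
cv2.imwrite('pics/crop1.png',cv2.resize(im[230:370,390:510],None,fx=4,fy=4,interpolation=2))
E
```

```text
case top 791 c [ 494.4 -233.9] size [ 32.9 120.1] long-ang -0.221 z [65.5 69.8 73.2]
cradle 734 c [ 496.3 -234.5] size [ 70.5 130.1] long-ang -0.219 z [21.7 25.7 29.3]
s1 452 c [ 472.8 -361.4] size [81.3 24. ] long-ang 0.597 z [18.4 41.5 45.8]
s2 390 c [ 346.9 -302.8] size [81. 22.] long-ang 1.003 z [25.7 41.8 45.3]
mat 4659 c [575.2 -13.6] size [169.4 160.7] long-ang 1.425 z [-0.3  3.4  6.9]
cabtop 12226 c [760.2 231.7] size [221.6 267.2] long-ang -0.019 z [131.6 134.9 138. ]
frontpanel 1029 c [467.4 236.8] size [ 54.  213.7] long-ang -1.546 z [110.6 120.8 124.7]
drawer floor 5679 c [553.9 241.5] size [210.6 163.2] long-ang 1.554 z [74.3 77.8 81.3]
handle 365 c [427.6 237.5] size [ 38.9 119.7] long-ang -1.551 z [ 99.  103.  106.6]
eyep 180 c [695.2 -28.8] size [32.  32.4] long-ang -1.543 z [53.5 60.  64.1]
cup 247 c [775.6  12.2] size [74.4 73. ] long-ang 0.023 z [72.  79.4 83.5]
pad0 698 c [397.4  86.2] size [80.9 68.9] long-ang 1.391 z [ 8.3 12.2 15.7]
pad1 695 c [390.8 -65.1] size [68.6 84.6] long-ang -0.202 z [ 8.3 12.  15.5]
vise 3016 c [ 759.2 -250.8] size [110.8 175.5] long-ang -0.041 z [ 48.7  99.3 127.1]
```

View pics/crop1.png

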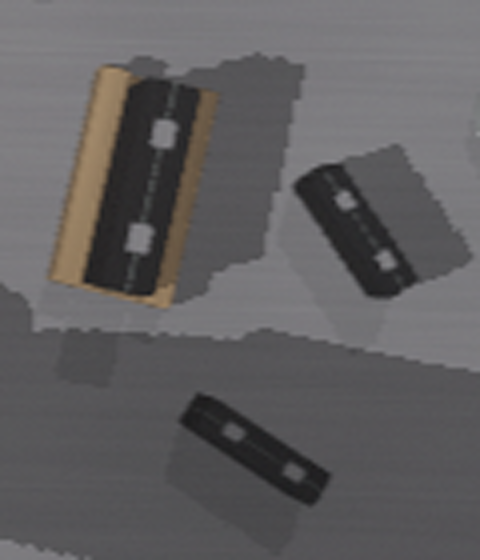

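The crop confirms it. The block in the cradle measures 120 x 33 mm with its top at 70 mm, while the two loose ones measure about 81 x 23 mm, so the cradle one is the case. It is centred at (0.495, -0.234) with yaw -0.22. I'll now travel above it and measure the cabinet edge on the way.

```bash
python3 -m jog '[[[-1,-1,0,0,0,-0.91],[-1,-1,0,0,0,-0.91],[-1,-1,0,0,0,0],[-1,-1,0,0,0,0],[-1,-1,0,0,0,0],[-1,-1,0,0,0,0],[-1,-1,0,0,0,0],[-1,-1,0,0,0,0],[-1,-1,0,0,0,0],[-1,-1,0,0,0,0]]]' 0 && python3 -m jog '[[[-1,-1,0,0,0,0],[-1,-1,0,0,0,0],[-1,-1,0,0,0,0],[-1,-1,0,0,0,0],[-1,-1,0,0,0,0],[-1,-1,0,0,0,0],[-1,-1,0,0,0,0],[-1,-1,0,0,0,0],[-1,-1,0,0,0,0],[-1,-1,0,0,0,0]]]'
python3 - <<'E'
from h import *
P=np.load('top0.npy');Z=P[...,2]
for u in (190,215,240): 
    c=P[150:225,u];c=c[(c[:,2]>.125)&(c[:,2]<.145)];print('cab edge',c[-1].round(3))
    c=P[265:296,u];print('panel',c[(c[:,2]>.112)&(c[:,2]<.128)][[0,-1]].round(3))
P=np.load('scene0.npy')
m=(P[...,2]>.127)&(P[...,2]<.141);m[:190]=0;m[335:]=0;m[:,:380]=0;m[:,555:]=0
b=cv2.boxPoints(cv2.minAreaRect((P[m][:,:2]*1000).astype(np.float32)));print(b.round())
E
```

```text
t: 1.35
tool_pos: [0.3696, 0.3413, 0.2035]
eef_rot: [-0.0, 0.109, 0.994, -0.0]
contact_force: [-0.8, -0.0, 0.1]
grip_width: 0.0952
gripper_force: 0.0
t: 2.6
tool_pos: [0.5213, 0.1026, 0.2034]
eef_rot: [-0.0, 0.109, 0.994, 0.0]
contact_force: [-0.2, -0.2, 1.1]
grip_width: 0.0953
gripper_force: 0.0
cab edge [0.629 0.286 0.134]
panel [[0.469 0.283 0.115]
 [0.452 0.28  0.121]]
cab edge [0.627 0.233 0.128]
panel [[0.471 0.23  0.112]
 [0.451 0.226 0.123]]
cab edge [0.627 0.178 0.137]
panel [[0.465 0.175 0.113]
 [0.45  0.173 0.121]]
[[622. 116.]
 [893. 113.]
 [896. 339.]
 [625. 342.]]
```

```bash
python3 -m jog '[[[-1,-1,0,0,0,0],[-1,-1,0,0,0,0],[-0.4,-1,0,0,0,0],[0,-1,0,0,0,0],[0,-1,0,0,0,0],[0,-1,0,0,0,0],[0,-1,0,0,0,0],[0,-1,0,0,0,0],[0,-1,0,0,0,0],[0,-1,0,0,0,0]]]' && python3 -m jog '[[[0,-1,0,0,0,0],[0,-1,0,0,0,0],[0,-1,0,0,0,0],[0,-1,0.5,0,0,0],[0,-1,1,0,0,0],[0,-1,1,0,0,0],[0,-0.7,1,0,0,0],[0,0,0.5,0,0,0],[0,0,0,0,0,0]]]'
python3 - <<'E'
from h import *
s=snap('wrist','w1.png')
E
```

```text
t: 3.85
tool_pos: [0.524, -0.1034, 0.2037]
eef_rot: [0.0, 0.109, 0.994, 0.0]
contact_force: [0.0, -0.1, -1.3]
grip_width: 0.0949
gripper_force: 0.0
t: 4.97
tool_pos: [0.4949, -0.2327, 0.1229]
eef_rot: [-0.001, 0.109, 0.994, 0.0]
contact_force: [-0.2, -0.1, 0.4]
grip_width: 0.0952
gripper_force: 0.0
```

View pics/w1.png

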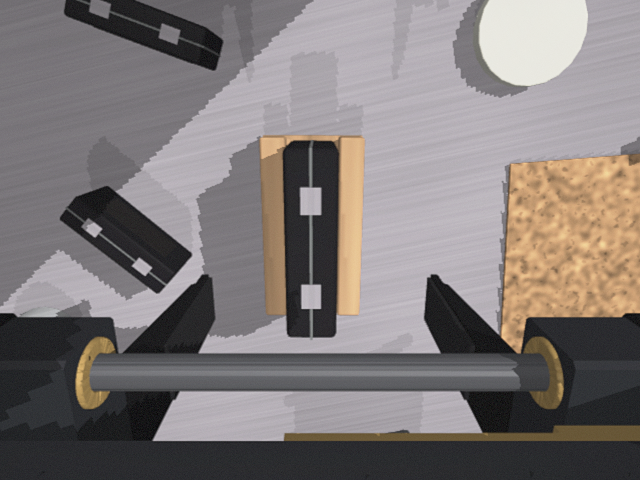

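The wrist view shows the case centred at (311,238), between the fingers at (212,300) and (430,300), and parallel to them. I'll descend and grip.

```bash
python3 -m jog '[[[0,0,1,0,0,0],[0,0,1,0,0,0],[0,0,1,0,0,0],[0,0,0.7,0,0,0],[0,0,0,0,0,0]]]' && python3 -m jog '[[[0,0,0,0,0,0],[0,0,0,0,0,0],[0,0,0,0,0,0],[0,0,0,0,0,0],[0,0,0,0,0,0],[0,0,0,0,0,0]]]' 1 25
```

```text
t: 5.65
tool_pos: [0.4952, -0.2326, 0.0493]
eef_rot: [-0.0, 0.109, 0.994, 0.0]
contact_force: [-0.2, -0.1, 0.2]
grip_width: 0.0952
gripper_force: 0.0
t: 6.4
tool_pos: [0.4953, -0.233, 0.0496]
eef_rot: [0.0, 0.109, 0.994, 0.0]
contact_force: [-0.6, -0.7, 1.0]
grip_width: 0.0404
gripper_force: 0.6
```

```bash
python3 -m jog '[[[0,0,0,0,0,0],[0,0,0,0,0,0],[0,0,0,0,0,0],[0,0,-0.3,0,0,0],[0,0,-0.7,0,0,0],[0,0,-1,0,0,0],[0,0,-1,0,0,0]]]' && python3 -m jog '[[[-0.5,0.5,0,0,0,0],[-0.5,1,0,0,0,0],[-0.5,1,0,0,0,0],[0,1,0,0,0,0],[0,1,0,0,0,0],[0,1,0,0,0,0],[0,1,0,0,0,0],[0,1,0,0,0,0],[0,1,0,0,0,0],[0,0.7,0,0,0,0]]]'
```

```text
t: 7.28
tool_pos: [0.4952, -0.2328, 0.111]
eef_rot: [0.0, 0.109, 0.994, 0.0]
contact_force: [-0.8, 0.0, -2.4]
grip_width: 0.0321
gripper_force: 24.7
t: 8.52
tool_pos: [0.5648, -0.0585, 0.1096]
eef_rot: [0.0, 0.109, 0.994, 0.0]
contact_force: [-0.5, -0.8, -2.4]
grip_width: 0.0322
gripper_force: 24.7
```

```bash
python3 -m jog '[[[0,0,1,0,0,0],[0,0,1,0,0,0],[0,0,0.7,0,0,0],[0,0,0.3,0,0,0],[0,0,0.1,0,0,0],[0,0,0,0,0,0]]]' && python3 -m jog '[[[0,0,0,0,0,0],[0,0,0,0,0,0],[0,0,0,0,0,0],[0,0,0,0,0,0],[0,0,0,0,0,0],[0,0,0,0,0,0],[0,0,0,0,0,0],[0,0,-0.6,0,0,0],[0,0,-0.6,0,0,0]]]' 0
python3 - <<'E'
from h import *
s=snap('top','t2.png');P=pts(s);m=(P[...,2]>.06)&(P[...,2]<.075);m[:200]=0;m[290:]=0;m[:,:290]=0;m[:,390:]=0
print(m.sum());print(cv2.minAreaRect((P[m][:,:2]*1000).astype(np.float32)))
s=snap('scene','s2.png');cv2.imwrite('pics/s2c.png',cv2.resize(s['frame'][140:340,200:440,::-1],None,fx=2.5,fy=2.5))
E
```

```text
t: 9.28
tool_pos: [0.5647, -0.0599, 0.048]
eef_rot: [0.0, 0.109, 0.994, 0.0]
contact_force: [-0.1, -0.0, -2.1]
grip_width: 0.0318
gripper_force: 24.7
t: 10.4
tool_pos: [0.5647, -0.0599, 0.0726]
eef_rot: [0.0, 0.109, 0.994, 0.0]
contact_force: [0.8, -0.4, -0.1]
grip_width: 0.0949
gripper_force: 0.0
0
((0.0, 0.0), (0.0, 0.0), 0.0)
```

View pics/s2c.png

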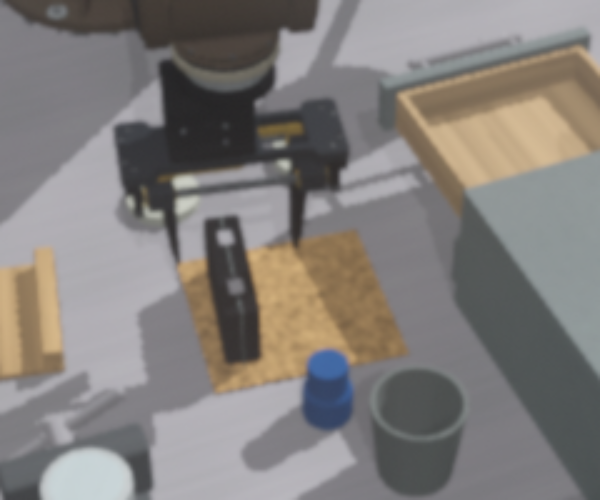

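The case stands upright on the mat at (232,285) in the crop, with the fingers straddling it at (175,250) and (297,240). The fingers look off the case's middle, so I'll check with range data.

```bash
python3 - <<'E'
from h import *
s=snap('scene');P=pts(s);im=s['frame'].astype(int)
m=(P[...,2]>.058)&(P[...,2]<.074)&(im.max(-1)<75);k=np.zeros_like(m);k[225:285,275:308]=1;q=P[m&k]
print(len(q),cv2.minAreaRect((q[:,:2]*1000).astype(np.float32)),q.mean(0))
m=(P[...,2]>.052)&(P[...,2]<.075);m[:200]=0;m[245:]=0;m[:,:260]=0;m[:,335:]=0
for v,u in np.argwhere(m)[::12]: print(u,v,P[v,u].round(3))
E
```

```text
421 ((566.2804565429688, -67.88956451416016), (30.074562072753906, 120.83585357666016), 77.27545928955078) [ 0.57572143 -0.0706944   0.06565986]
287 226 [ 0.503 -0.053  0.064]
292 227 [ 0.515 -0.046  0.069]
290 228 [ 0.516 -0.051  0.069]
287 229 [ 0.513 -0.057  0.065]
284 230 [ 0.511 -0.063  0.063]
281 231 [ 0.512 -0.07   0.063]
293 231 [ 0.53  -0.049  0.071]
290 232 [ 0.526 -0.055  0.066]
286 233 [ 0.525 -0.064  0.067]
282 234 [ 0.521 -0.071  0.062]
294 234 [ 0.536 -0.049  0.068]
291 235 [ 0.537 -0.056  0.068]
288 236 [ 0.535 -0.063  0.066]
285 237 [ 0.538 -0.071  0.068]
282 238 [ 0.525 -0.073  0.055]
294 238 [ 0.55  -0.055  0.07 ]
290 239 [ 0.544 -0.062  0.064]
287 240 [ 0.544 -0.069  0.064]
283 241 [ 0.541 -0.077  0.061]
295 241 [ 0.556 -0.055  0.066]
291 242 [ 0.555 -0.064  0.066]
287 243 [ 0.554 -0.072  0.066]
283 244 [ 0.541 -0.077  0.052]
295 244 [ 0.562 -0.057  0.064]
```

```bash
python3 -m jog '[[[0,1,0,0,0,0],[0,0.4,0,0,0,0],[0,0.25,0,0,0,0],[0,0.25,0,0,0,0],[0,0.25,0,0,0,0],[0,0.25,0,0,0,0],[0,0.25,0,0,0,0],[0,0.2,0,0,0,0],[0,0,0,0,0,0]]]'
cat > look.py <<'E'
from h import *
import sys
s=snap('scene',sys.argv[1]);P=pts(s);im=s['frame'].astype(int)
k=np.zeros((480,640),bool);k[215:300,262:362]=1;dark=(im.max(-1)<75)&k
q=P[dark&(P[...,2]>.008)&(P[...,2]<.08)]
print(len(q),np.percentile(q[:,2],[5,25,50,75,95]).round(3))
q=P[dark&(abs(P[...,2]-.035)<.006)];print(len(q),cv2.minAreaRect((q[:,:2]*1000).astype(np.float32)))
E
python3 look.py s3.png
```

```text
t: 11.68
tool_pos: [0.577, -0.004, 0.0716]
eef_rot: [0.0, 0.109, 0.994, 0.0]
contact_force: [-0.0, -0.1, -0.2]
grip_width: 0.095
gripper_force: 0.0
637 [0.017 0.045 0.064 0.066 0.068]
52 ((618.6375122070312, -80.37743377685547), (29.031850814819336, 12.656387329101562), 70.71463775634766)
```

```bash
python3 - <<'E'
import cv2
cv2.imwrite('pics/s3c.png',cv2.resize(cv2.imread('pics/s3.png')[140:340,200:440],None,fx=2.5,fy=2.5))
E
```

```text
(no output)
```

View pics/s3c.png

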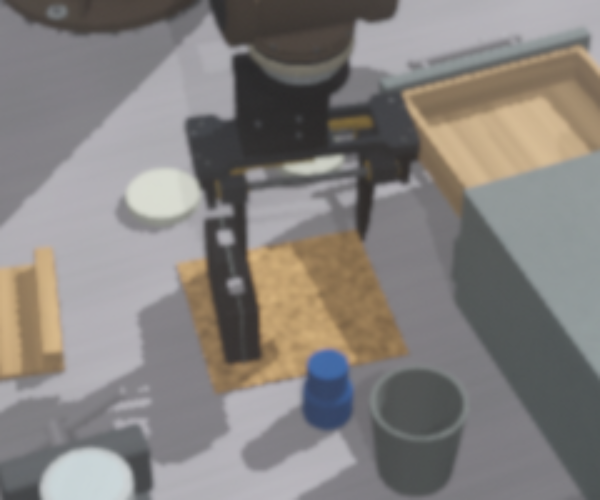

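```bash
python3 - <<'E'
from h import *
s=snap('scene');K=s['camera_matrix'];Rm=rot(s['orientation']);o=monitor.get_obs();T=rot(o['eef_rot'])
def pj(p): c=Rm.T@(np.array(p)-s['eye']);return ((K@c)[:2]/c[2]-[200,140])*2.5
for y in(-.0535,.0535):
  for z in (.017,-.03): print('now',y,z,pj(o['tool_pos']+T@[0,y,z]).round())
t=np.array([.5647,-.0599,.0726])
for y in(-.0535,.0535): print('s2',pj(t+T@[0,y,.017]).round())
for z in (.067,.003): print('case ctr',z,pj([.566,-.063,z]).round())
print(s['frame'][232:236,294:297].tolist(),o['tool_pos'])
P=pts(s)
for v in range(212,246,4): print(v,[tuple((P[v,u]*1000).round().astype(int)) for u in (290,294,297)])
E
```

```text
now -0.0535 0.017 [240. 270.]
now -0.0535 -0.03 [238. 230.]
now 0.0535 0.017 [363. 253.]
now 0.0535 -0.03 [364. 213.]
s2 [174. 278.]
s2 [298. 261.]
case ctr 0.067 [233. 262.]
case ctr 0.003 [235. 314.]
[[[60, 58, 58], [55, 51, 51], [54, 51, 51]], [[64, 63, 63], [55, 52, 52], [55, 53, 51]], [[70, 69, 69], [57, 54, 53], [54, 51, 50]], [[77, 76, 78], [58, 56, 55], [55, 52, 51]]] [ 0.57693157 -0.00425142  0.07161875]
212 [(np.int64(592), np.int64(-75), np.int64(186)), (np.int64(591), np.int64(-67), np.int64(182)), (np.int64(598), np.int64(-63), np.int64(186))]
216 [(np.int64(599), np.int64(-78), np.int64(182)), (np.int64(600), np.int64(-70), np.int64(180)), (np.int64(599), np.int64(-64), np.int64(176))]
220 [(np.int64(595), np.int64(-77), np.int64(168)), (np.int64(602), np.int64(-71), np.int64(171)), (np.int64(602), np.int64(-65), np.int64(169))]
224 [(np.int64(432), np.int64(-21), np.int64(-1)), (np.int64(575), np.int64(-62), np.int64(135)), (np.int64(578), np.int64(-57), np.int64(135))]
228 [(np.int64(511), np.int64(-49), np.int64(64)), (np.int64(581), np.int64(-65), np.int64(129)), (np.int64(579), np.int64(-58), np.int64(125))]
232 [(np.int64(524), np.int64(-54), np.int64(65)), (np.int64(575), np.int64(-63), np.int64(113)), (np.int64(577), np.int64(-57), np.int64(112))]
236 [(np.int64(539), np.int64(-60), np.int64(68)), (np.int64(541), np.int64(-51), np.int64(67)), (np.int64(582), np.int64(-59), np.int64(105))]
240 [(np.int64(549), np.int64(-64), np.int64(66)), (np.int64(549), np.int64(-55), np.int64(63)), (np.int64(576), np.int64(-57), np.int64(88))]
244 [(np.int64(560), np.int64(-68), np.int64(66)), (np.int64(563), np.int64(-60), np.int64(66)), (np.int64(567), np.int64(-55), np.int64(67))]
```

The open fingertips sit about 17 mm higher than when closed because the fingers swing on an arc. They passed just over the case, which has not moved. I'll go back, drop 18 mm and push again.

```bash
python3 -m jog '[[[0,-1,0,0,0,0],[0,-1,0,0,0,0],[0,-0.85,0,0,0,0],[0,0,0.9,0,0,0],[0,0,0,0,0,0]]]' && python3 -m jog '[[[0,1,0,0,0,0],[0,0.4,0,0,0,0],[0,0.25,0,0,0,0],[0,0.25,0,0,0,0],[0,0.25,0,0,0,0],[0,0.25,0,0,0,0],[0,0.25,0,0,0,0],[0,0.2,0,0,0,0],[0,0,0,0,0,0]]]'
python3 look.py s4.png
```

```text
t: 12.4
tool_pos: [0.5638, -0.0608, 0.0529]
eef_rot: [-0.001, 0.11, 0.994, 0.0]
contact_force: [0.3, -0.0, -0.3]
grip_width: 0.0948
gripper_force: 0.0
t: 13.52
tool_pos: [0.577, -0.0039, 0.0536]
eef_rot: [-0.0, 0.109, 0.994, 0.0]
contact_force: [0.4, -0.3, -0.3]
grip_width: 0.0948
gripper_force: 0.0
1298 [0.026 0.038 0.043 0.049 0.055]
427 ((575.9244995117188, -27.560340881347656), (64.22417449951172, 122.5250015258789), 76.95489501953125)
```

```bash
python3 -m jog '[[[0,0,0,0,0,0],[0,0,0,0,0,0]]]'; python3 look.py s5.png; python3 - <<'E'
import cv2
cv2.imwrite('pics/s5c.png',cv2.resize(cv2.imread('pics/s5.png')[140:340,200:440],None,fx=2.5,fy=2.5))
E
```

```text
t: 13.82
tool_pos: [0.5769, -0.0043, 0.0536]
eef_rot: [0.0, 0.109, 0.994, 0.0]
contact_force: [0.9, -0.2, 0.2]
grip_width: 0.0951
gripper_force: 0.0
1323 [0.018 0.032 0.034 0.036 0.038]
1133 ((576.3701171875, -18.81075668334961), (62.962615966796875, 123.3823013305664), 77.37762451171875)
```

View pics/s5c.png

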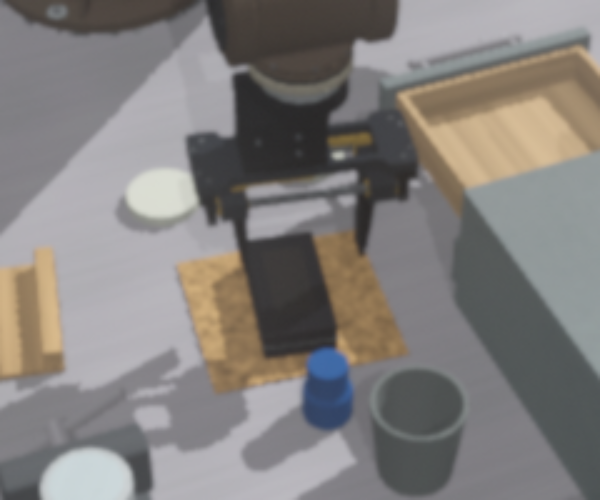

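The case lies flat on the mat, with its top at 35 mm, its centre near (0.576, -0.018) and the crop position (290,290). I'll centre over it, descend and regrip.

```bash
python3 -m jog '[[[0,-0.72,0,0,0,0],[0,0,0.7,0,0,0],[0,0,0.78,0,0,0],[0,0,0,0,0,0]]]' && python3 -m jog '[[[0,0,0,0,0,0],[0,0,0,0,0,0],[0,0,0,0,0,0],[0,0,0,0,0,0],[0,0,0,0,0,0],[0,0,0,0,0,0],[0,0,0,0,0,0]]]' 1 30
```

```text
t: 14.38
tool_pos: [0.5729, -0.0181, 0.0222]
eef_rot: [-0.001, 0.109, 0.994, 0.0]
contact_force: [0.3, 0.3, 1.1]
grip_width: 0.0954
gripper_force: 0.0
t: 15.25
tool_pos: [0.574, -0.0183, 0.0243]
eef_rot: [0.0, 0.109, 0.994, 0.0]
contact_force: [-0.5, -1.0, 6.2]
grip_width: 0.0306
gripper_force: 2.7
```

```bash
python3 look.py s6.png; python3 - <<'E'
import cv2
cv2.imwrite('pics/s6c.png',cv2.resize(cv2.imread('pics/s6.png')[140:340,200:440],None,fx=2.5,fy=2.5))
E
```

```text
1255 [0.017 0.032 0.034 0.036 0.063]
947 ((574.8529052734375, -18.205406188964844), (62.98219299316406, 126.343017578125), 77.12369537353516)
```

View pics/s6c.png

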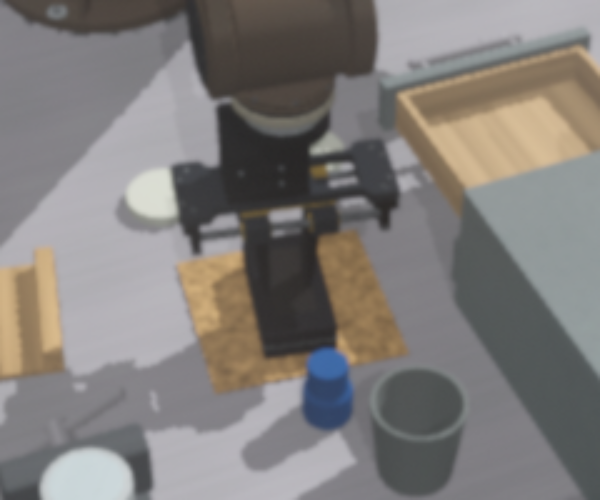

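```bash
python3 - <<'E'
from h import *
o=monitor.get_obs();print({k:np.round(o[k],3) for k in('t','grip_width','gripper_force','contact_force','tool_pos')})
s=snap('wrist','w6.png');s=snap('scene')
P=pts(s)
for v in range(224,262,3): print(v,[tuple((P[v,u]*1000).round().astype(int).tolist()) for u in range(296,336,5)])
E
```

```text
{'t': np.float64(15.3), 'grip_width': np.float64(0.026), 'gripper_force': np.float64(2.727), 'contact_force': array([-0.418, -0.669,  4.708]), 'tool_pos': array([ 0.574, -0.018,  0.024])}
224 [(593, -64, 150), (590, -52, 143), (590, -42, 140), (595, -33, 140), (454, 36, -3), (600, -13, 138), (605, -4, 138), (605, 7, 134)]
227 [(560, -53, 110), (591, -53, 137), (595, -44, 136), (463, 19, 0), (464, 32, -3), (601, -13, 130), (610, -6, 136), (612, 4, 133)]
230 [(456, -16, -3), (600, -57, 137), (605, -48, 138), (603, -36, 132), (604, -26, 129), (605, -15, 126), (614, -8, 131), (617, 2, 129)]
233 [(595, -66, 128), (600, -57, 129), (605, -48, 130), (477, 14, -5), (483, 23, -3), (591, -9, 103), (610, -6, 119), (614, 3, 118)]
236 [(478, -24, 1), (602, -58, 122), (602, -47, 119), (524, -5, 34), (523, 7, 29), (591, -9, 94), (505, 39, 1), (508, 50, -1)]
239 [(490, -29, 3), (525, -29, 35), (585, -41, 93), (530, -8, 31), (540, 0, 37), (590, -9, 85), (518, 34, 5), (520, 45, 2)]
242 [(496, -31, 0), (534, -33, 35), (587, -42, 86), (541, -12, 33), (548, -3, 37), (589, -9, 75), (557, 17, 36), (531, 40, 4)]
245 [(507, -36, 3), (540, -36, 32), (585, -41, 75), (551, -16, 35), (554, -6, 33), (585, -7, 62), (563, 14, 33), (538, 38, 2)]
248 [(517, -39, 4), (550, -39, 33), (582, -40, 63), (559, -20, 34), (563, -9, 33), (589, -9, 57), (574, 9, 37), (546, 34, 2)]
251 [(522, -42, 0), (557, -42, 32), (581, -40, 53), (565, -22, 32), (573, -14, 35), (592, -10, 52), (580, 7, 34), (558, 28, 5)]
254 [(532, -46, 1), (568, -47, 34), (572, -37, 35), (577, -27, 35), (581, -17, 35), (586, -8, 36), (589, 3, 35), (565, 26, 2)]
257 [(543, -50, 3), (573, -49, 31), (582, -41, 36), (1459, -375, 995), (586, -19, 31), (595, -11, 36), (599, -1, 36), (572, 22, 1)]
260 [(551, -53, 2), (581, -52, 31), (590, -44, 36), (593, -34, 34), (599, -25, 37), (604, -15, 37), (604, -4, 33), (605, 8, 29)]
```

View pics/w6.png

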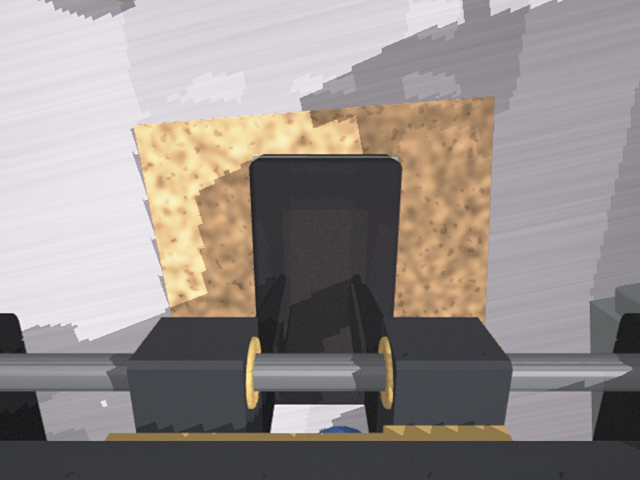

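The wrist view shows the fingers closed on top of the case, at (272,300) and (365,300), instead of beside it. The case hasn't moved. So the true tips sit about 10 mm above the reported TCP height rather than 17 mm below it. All contacts so far agree with this: the first push passed over, the second tipped the case at its top edge, and now the fingers closed over the top. I'll lift slightly, open, then go down slowly and watch the force.

```bash
python3 -m jog '[[[0,0,-0.5,0,0,0],[0,0,-0.5,0,0,0],[0,0,0,0,0,0],[0,0,0,0,0,0],[0,0,0,0,0,0],[0,0,0,0,0,0],[0,0,0,0,0,0]]]' 0 && python3 -m jog '[[[0,0,0.7,0,0,0],[0,0,0.3,0,0,0],[0,0,0.2,0,0,0],[0,0,0,0,0,0]]]'
python3 - <<'E'
from h import *
s=snap('scene');P=pts(s);o=monitor.get_obs();T=rot(o['eef_rot']);p=(P-o['tool_pos'])@T
m=(abs(p[...,0])<.02)&(abs(p[...,1])>.042)&(abs(p[...,1])<.07)&(p[...,2]>-.08)&(P[...,2]>.008)
for sg in(-1,1):
    q=p[m&(p[...,1]*sg>0)];
    for z in np.arange(-.07,.02,.01):
        a=q[(q[:,2]>=z)&(q[:,2]<z+.01)]
        if len(a): print(sg,'z %.2f'%z,len(a),a[:,:2].mean(0).round(3))
E
```

```text
t: 16.27
tool_pos: [0.5738, -0.0183, 0.0439]
eef_rot: [-0.0, 0.109, 0.994, 0.0]
contact_force: [0.6, -0.3, -0.6]
grip_width: 0.083
gripper_force: 0.0
t: 16.77
tool_pos: [0.5737, -0.0182, 0.0196]
eef_rot: [-0.0, 0.109, 0.994, 0.0]
contact_force: [1.1, 0.1, -0.5]
grip_width: 0.0949
gripper_force: 0.0
-1 z -0.07 15 [-0.013 -0.056]
-1 z -0.06 17 [-0.013 -0.055]
-1 z -0.05 13 [-0.012 -0.053]
-1 z -0.04 14 [-0.012 -0.054]
-1 z -0.03 15 [-0.012 -0.053]
-1 z -0.02 5 [-0.011 -0.051]
-1 z -0.01 2 [-0.011 -0.052]
1 z -0.07 22 [-0.008  0.05 ]
1 z -0.06 26 [-0.009  0.05 ]
1 z -0.05 20 [-0.01   0.049]
1 z -0.04 20 [-0.009  0.049]
1 z -0.03 17 [-0.01   0.048]
1 z -0.02 12 [-0.009  0.047]
```

The depth data confirm it: both fingers end about 10 mm above the reported TCP. I'll go down another 20 mm and grip.

```bash
python3 -m jog '[[[0,0,0.5,0,0,0],[0,0,0.3,0,0,0],[0,0,0.2,0,0,0],[0,0,0,0,0,0]]]' && python3 -m jog '[[[0,0,0,0,0,0],[0,0,0,0,0,0],[0,0,0,0,0,0],[0,0,0,0,0,0],[0,0,0,0,0,0],[0,0,0,0,0,0],[0,0,0,0,0,0]]]' 1 30
```

```text
t: 17.32
tool_pos: [0.5736, -0.0182, -0.0004]
eef_rot: [-0.0, 0.109, 0.994, 0.0]
contact_force: [-0.1, 0.4, 0.1]
grip_width: 0.0951
gripper_force: 0.0
t: 18.2
tool_pos: [0.5739, -0.0182, 0.0002]
eef_rot: [0.0, 0.109, 0.994, 0.0]
contact_force: [-0.3, 1.1, 3.3]
grip_width: 0.0637
gripper_force: 30.0
```

The grip is good at 63.7 mm and 30 N. I'll lift and carry the case over the drawer.

```bash
python3 -m jog '[[[0,0,-0.4,0,0,0],[0,0,-0.8,0,0,0],[0,0,-1,0,0,0],[0,0,-1,0,0,0],[0,0,-1,0,0,0],[0,0,-1,0,0,0],[0,0.5,-1,0,0,0],[0.5,1,-1,0,0,0],[0.6,1,-0.3,0,0,0]]]' && python3 -m jog '[[[1,1,0,0,0,0],[1,1,0,0,0,0],[1,1,0,0,0,0],[0,1,0,0,0,0],[0,1,0,0,0,-0.6],[0,1,0,0,0,-0.9],[0,0,0,0,0,-0.9],[0,0,0,0,0,-0.2],[0,0,0,0,0,0]]]'
```

```text
t: 19.32
tool_pos: [0.5634, 0.0356, 0.1522]
eef_rot: [0.001, 0.11, 0.994, 0.0]
contact_force: [1.1, -0.2, -2.4]
grip_width: 0.0634
gripper_force: 30.0
t: 20.45
tool_pos: [0.53, 0.1658, 0.1499]
eef_rot: [-0.0, 0.006, 1.0, 0.0]
contact_force: [1.3, 1.4, -2.3]
grip_width: 0.0642
gripper_force: 30.0
```

```bash
python3 -m jog '[[[-0.4,0.6,0,0,0,0],[-0.36,1,0,0,0,0],[0,1,0,0,0,0],[0,0.87,0,0,0,0],[0,0,0,0,0,0],[0,0,0,0,0,0]]]'
python3 - <<'E'
from h import *
s=snap('scene');P=pts(s);o=monitor.get_obs();T=rot(o['eef_rot']);p=(P-o['tool_pos'])@T
cv2.imwrite('pics/s7c.png',cv2.resize(s['frame'][100:300,300:540,::-1],None,fx=2.5,fy=2.5))
im=s['frame'].astype(int)
# case top plane ~ TCP+.035
m=(abs(p[...,2]+.035)<.006)&(abs(p[...,0])<.09)&(abs(p[...,1])<.05)&(im.max(-1)<80)
q=P[m];print(len(q),cv2.minAreaRect((q[:,:2]*1000).astype(np.float32)),o['tool_pos'])
# walls: points at drawer height
for lo,hi,n in((.117,.124,'panel'),(.108,.114,'walls')):
    m=(P[...,2]>lo)&(P[...,2]<hi)&(P[...,0]>.43)&(P[...,0]<.63)&(P[...,1]>.1)&(P[...,1]<.37)&(im.max(-1)>80)
    q=P[m];print(n,len(q),np.percentile(q[:,0],[2,25,50,75,98]).round(3),np.percentile(q[:,1],[2,10,50,90,98]).round(3))
E
```

```text
t: 21.2
tool_pos: [0.5455, 0.2349, 0.15]
eef_rot: [-0.0, 0.005, 1.0, -0.0]
contact_force: [0.2, 0.4, -1.9]
grip_width: 0.0634
gripper_force: 30.0
865 ((552.835693359375, 232.53125), (112.73358154296875, 82.58484649658203), 5.480203628540039) [0.54559863 0.23465563 0.15002002]
panel 223 [0.448 0.454 0.459 0.463 0.469] [0.125 0.134 0.176 0.217 0.315]
walls 373 [0.461 0.468 0.507 0.559 0.601] [0.126 0.135 0.17  0.322 0.325]
```

View pics/s7c.png

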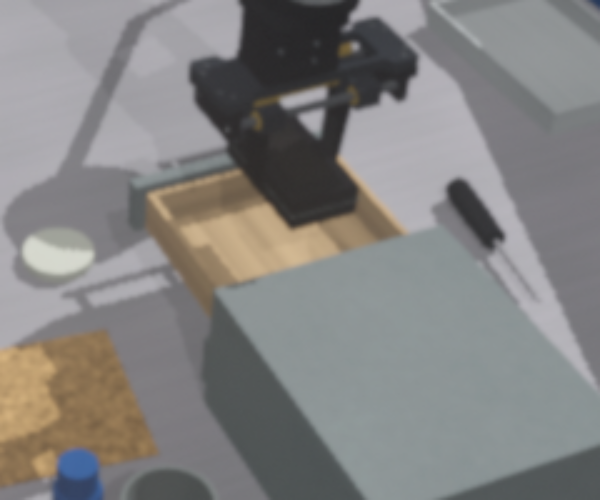

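The case hangs over the open tray at (300,165) in the crop, clear of the front panel at (180,175) and the cabinet edge at (330,260). By range data its ends are near x = 0.487 and 0.607, inside the opening of 0.47 to 0.62. I'll lower it.

```bash
python3 -m jog '[[[0,0,0.6,0,0,0],[0,0,1,0,0,0],[0,0,1,0,0,0],[0,0,0.7,0,0,0],[0,0,0.2,0,0,0],[0,0,0.1,0,0,0],[0,0,0.05,0,0,0],[0,0,0,0,0,0]]]'
```

```text
t: 22.25
tool_pos: [0.5459, 0.235, 0.0774]
eef_rot: [0.0, 0.006, 1.0, 0.0]
contact_force: [-0.3, -0.6, -2.6]
grip_width: 0.0639
gripper_force: 30.0
```

```bash
python3 -m jog '[[[0,0,0.05,0,0,0],[0,0,0.05,0,0,0],[0,0,0.05,0,0,0],[0,0,0,0,0,0]]]'
```

```text
t: 22.75
tool_pos: [0.5459, 0.2349, 0.0742]
eef_rot: [0.0, 0.006, 1.0, 0.0]
contact_force: [0.7, 0.4, 0.2]
grip_width: 0.0638
gripper_force: 30.0
```

```bash
python3 -m jog '[[[0,0,0,0,0,0],[0,0,0,0,0,0],[0,0,0,0,0,0],[0,0,0,0,0,0],[0,0,-0.3,0,0,0],[0,0,-0.8,0,0,0],[0,0,-1,0,0,0],[0,0,-1,0,0,0],[0,0,-1,0,0,0],[0,0,-1,0,0,0]]]' 0 && python3 -m jog '[[[1,0,0,0,0,0],[1,0,0,0,0,0],[1,0,0,0,0,0],[1,0,0,0,0,0],[1,0,0,0,0,0],[1,0,0,0,0,0],[1,0,0,0,0,0],[1,0,0,0,0,0],[1,0,0,0,0,0]]]' 1 10
python3 - <<'E'
from h import *
s=snap('scene','s8.png');P=pts(s);im=s['frame'].astype(int)
m=(P[...,2]>.095)&(P[...,2]<.12)&(im.max(-1)<80)&(P[...,0]>.47)&(P[...,0]<.62)&(P[...,1]>.15)&(P[...,1]<.31)
q=P[m];print(len(q),np.percentile(q[:,2],[5,50,95]).round(3),cv2.minAreaRect((q[:,:2]*1000).astype(np.float32)))
s=snap('top');P=pts(s);m=(P[...,2]>.09)&(P[...,2]<.107)&(P[...,0]>.39)&(P[...,0]<.435)&(P[...,1]>.15)&(P[...,1]<.32)
q=P[m];print('bar',len(q),np.percentile(q[:,0],[2,50,98]).round(3),np.percentile(q[:,1],[2,98]).round(3))
cv2.imwrite('pics/s8c.png',cv2.resize(cv2.imread('pics/s8.png')[100:300,300:540],None,fx=2.5,fy=2.5))
E
```

```text
t: 24.0
tool_pos: [0.5458, 0.2349, 0.178]
eef_rot: [0.001, 0.006, 1.0, 0.0]
contact_force: [-0.3, 0.4, -0.1]
grip_width: 0.0948
gripper_force: 0.0
t: 25.12
tool_pos: [0.3648, 0.2369, 0.1765]
eef_rot: [0.0, 0.006, 1.0, 0.0]
contact_force: [0.2, -0.9, 0.2]
grip_width: 0.0104
gripper_force: 0.0
972 [0.101 0.108 0.111] ((543.408203125, 232.563232421875), (68.76972198486328, 115.4045639038086), 88.01469421386719)
bar 320 [0.41  0.417 0.433] [0.181 0.293]
```

View pics/s8c.png

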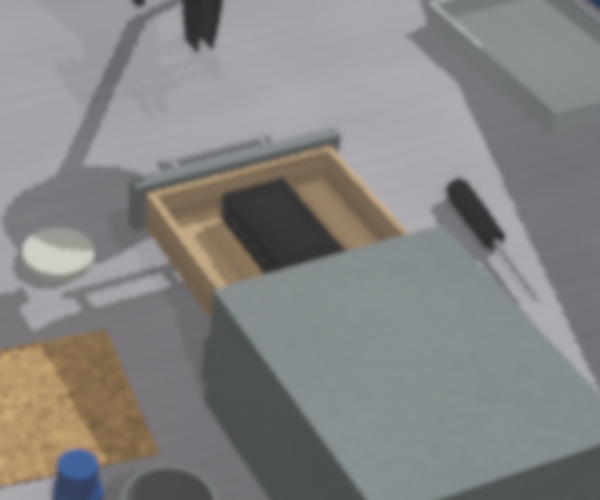

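The case lies flat in the tray at (280,225) in the crop, with its top at 0.108 m and the gripper clear. The handle bar is at x ≈ 0.414. I'll go down in front of it and push.

```bash
python3 -m jog '[[[0,0,1,0,0,0],[0,0,1,0,0,0],[0,0,1,0,0,0],[0,0,1,0,0,0],[0,0,0.8,0,0,0],[0,0,0.4,0,0,0],[0,0,0,0,0,0]]]' && python3 -m jog '[[[-0.6,0,0,0,0,0],[-0.6,0,0,0,0,0],[-0.3,0,0,0,0,0],[-0.3,0,0,0,0,0],[-0.4,0,0,0,0,0],[-0.4,0,0,0,0,0],[-0.4,0,0,0,0,0]]]'
```

```text
t: 26.1
tool_pos: [0.3659, 0.2369, 0.0719]
eef_rot: [-0.0, 0.006, 1.0, -0.0]
contact_force: [-0.5, -0.6, -0.3]
grip_width: 0.0002
gripper_force: 0.0
t: 26.98
tool_pos: [0.4262, 0.2362, 0.072]
eef_rot: [-0.0, 0.006, 1.0, -0.0]
contact_force: [-1.0, -1.0, 0.0]
grip_width: 0.0004
gripper_force: 0.6
```

```bash
python3 -m jog '[[[-0.5,0,0,0,0,0],[-0.5,0,0,0,0,0],[-0.5,0,0,0,0,0],[-0.5,0,0,0,0,0],[-0.5,0,0,0,0,0],[-0.5,0,0,0,0,0],[-0.5,0,0,0,0,0],[-0.5,0,0,0,0,0],[-0.5,0,0,0,0,0],[-0.4,0,0,0,0,0]]]' && python3 -m jog '[[[-0.3,0,0,0,0,0],[-0.3,0,0,0,0,0],[-0.2,0,0,0,0,0],[-0.2,0,0,0,0,0],[-0.1,0,0,0,0,0]]]'
python3 - <<'E'
from h import *
s=snap('scene','s9.png');P=pts(s)
m=(P[...,2]>.112)&(P[...,2]<.124)&(P[...,0]>.53)&(P[...,0]<.64)&(P[...,1]>.1)&(P[...,1]<.36);q=P[m]
print(len(q),np.percentile(q[:,0],[2,50,98]).round(3))
E
```

```text
t: 28.22
tool_pos: [0.5244, 0.2352, 0.072]
eef_rot: [0.0, 0.006, 1.0, 0.0]
contact_force: [-1.2, -0.5, 0.3]
grip_width: 0.0006
gripper_force: 0.6
t: 28.85
tool_pos: [0.546, 0.2349, 0.072]
eef_rot: [0.0, 0.006, 1.0, 0.0]
contact_force: [-0.9, -0.4, 0.8]
grip_width: 0.0004
gripper_force: 0.5
487 [0.548 0.606 0.628]
```

Not at the stop yet, so I'll keep going in small steps until the force rises.

```bash
python3 -m jog '[[[-0.15,0,0,0,0,0],[-0.1,0,0,0,0,0],[-0.1,0,0,0,0,0],[-0.1,0,0,0,0,0],[0,0,0,0,0,0]]]'; python3 -m jog '[[[-0.1,0,0,0,0,0],[-0.1,0,0,0,0,0],[0,0,0,0,0,0]]]'
```

```text
t: 29.52
tool_pos: [0.555, 0.2348, 0.0721]
eef_rot: [0.0, 0.006, 1.0, 0.0]
contact_force: [0.2, 0.8, 0.2]
grip_width: 0.0002
gripper_force: 0.0
t: 29.9
tool_pos: [0.5587, 0.2348, 0.072]
eef_rot: [-0.0, 0.006, 1.0, 0.0]
contact_force: [-2.6, 0.1, 0.2]
grip_width: 0.0006
gripper_force: 1.1
```

```bash
python3 -m jog '[[[-0.1,0,0,0,0,0],[-0.1,0,0,0,0,0],[0,0,0,0,0,0]]]'; python3 -m jog '[[[-0.1,0,0,0,0,0],[-0.1,0,0,0,0,0],[0,0,0,0,0,0]]]'
```

```text
t: 30.28
tool_pos: [0.5588, 0.2347, 0.0719]
eef_rot: [-0.004, 0.006, 1.0, -0.001]
contact_force: [-20.5, 0.5, 12.1]
grip_width: 0.0005
gripper_force: 10.4
t: 30.65
tool_pos: [0.559, 0.2346, 0.0719]
eef_rot: [-0.008, 0.005, 1.0, -0.001]
contact_force: [-39.7, 2.4, 24.3]
grip_width: 0.0005
gripper_force: 19.9
```

The force rose to 40 N with no further motion, so the drawer is at its stop. I'll back off, rise and check.

```bash
python3 -m jog '[[[0.3,0,0,0,0,0],[0.5,0,0,0,0,0],[1,0,0,0,0,0],[1,0,0,0,0,0],[0,0,-1,0,0,0],[0,0,-1,0,0,0],[0,0,-1,0,0,0],[0,0,-1,0,0,0],[1,0,-1,0,0,0],[1,0,-1,0,0,0]]]' && python3 -m jog '[[[1,0,0,0,0,0],[1,0,0,0,0,0],[0,0,0,0,0,0]]]'
python3 - <<'E'
from h import *
for n in('top','scene'):
    s=snap(n,n+'10.png');P=pts(s)
    m=(P[...,2]>.09)&(P[...,2]<.107)&(P[...,0]>.5)&(P[...,0]<.6)&(P[...,1]>.15)&(P[...,1]<.32);q=P[m]
    print(n,'bar',len(q),np.percentile(q[:,0],[2,50,98]).round(3) if len(q) else '')
    m=(P[...,2]>.115)&(P[...,2]<.124)&(P[...,0]>.55)&(P[...,0]<.66)&(P[...,1]>.13)&(P[...,1]<.33);q=P[m];print('panel',len(q),np.percentile(q[:,0],[2,50,98]).round(3))
cv2.imwrite('pics/s10c.png',cv2.resize(s['frame'][100:300,300:540,::-1],None,fx=2.5,fy=2.5))
E
```

```text
t: 31.9
tool_pos: [0.4705, 0.2356, 0.1926]
eef_rot: [0.0, 0.006, 1.0, 0.0]
contact_force: [-0.8, 0.3, 0.4]
grip_width: 0.0004
gripper_force: 0.0
t: 32.28
tool_pos: [0.4302, 0.2362, 0.1924]
eef_rot: [0.0, 0.005, 1.0, 0.0]
contact_force: [0.6, -0.0, 0.4]
grip_width: 0.0006
gripper_force: 0.0
top bar 307 [0.572 0.578 0.599]
panel 578 [0.611 0.619 0.628]
scene bar 261 [0.573 0.58  0.591]
panel 44 [0.611 0.614 0.616]
```

View pics/s10c.png

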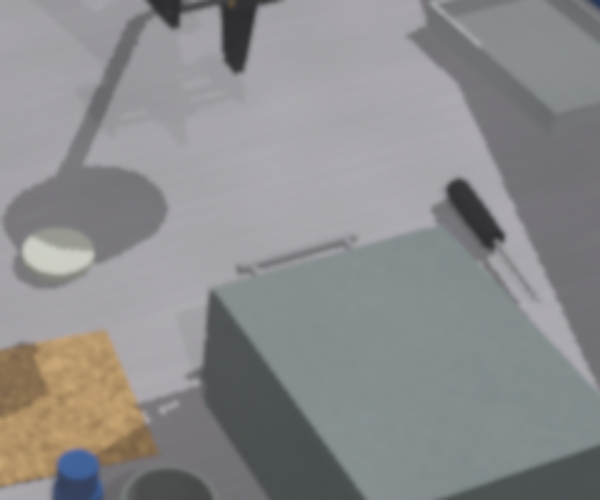

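The drawer is shut: the bar moved 162 mm to a hard stop, the panel sits flush at the cabinet front, and the arm is clear.

```bash
python3 -c "
from bench import r
print(r.hand_in())"
```

```text
the job is handed in; nothing more can be done
None
```

I laid the case flat on the mat and let go, then put it flat in the upper drawer, pushed the drawer shut to its stop and handed the job in at about 32 s; no verdict came back.

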